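Set a panel painting up on the bench easel

TASK

Get the big panel painting up on the little bench easel. First take the sanding block off the easel's folded board and leave it in the plywood tray; then fold the board up by its side handle to 60 degrees, in line with the fixed sloping strip beside it; then take the taller painting out of the rack, stand it on the board's ledge, middle of the board, picture side out, and lay it back against the board before letting go. Leave the smaller painting, the globe and the brush jar where they are, and do not let the painting fall over.

Things in the scene. Friction and masses are not known exactly. Their poses are not given: they have to be found in the camera images.
- easel: Wooden bench easel, fixed. Origin: centre of its foot's underside (foot 200 mm along x, 160 along y); z up. The board's hinge line is parallel to y at x = +60, z = 55 mm. A fixed sloping strip (12 mm square, 100 long) beside the board's -y edge, at y = -89, starts at the hinge line and rises 60 degrees from the bench towards -x (top x = 10, z = 142): bring the board in line with it.
- board (a joint): Angle (rad) of the easel's folding plywood board: 0 = flat, reaching from the hinge to the easel's -x (the start); grows as its free edge lifts; 60 degrees is 1.047; stops at 1.4. The hinge is stiff: the board stays where it is left, with the painting on it too; turning it takes about 10 N at the handle.
- board_hinge (a point): Point on the hinge line, mid-width; axes turn with the board: -x along the board to its free edge, y along the hinge (easel's y), z out of its face (up when flat). Board: x 0 to -120 mm, y -80 to 80, z -6 to 6. Ledge, part of the board: full-width strip, x -6 to 6, up to z = 30. With the board up, the painting's foot stands on the ledge's x = -6 side, its back on the z = 6 face.
- board_handle (a point): Grip point on the board's side handle, a round wooden peg 14 mm thick, 85 long, sticking out of the board's +y edge parallel to the hinge (y = 80 to 165 mm). On the peg's axis at x = -105, y = 128, z = 0 of board_hinge; axes as there. Below the flat board's peg is only the bench, 55 mm down.
- rack: Wooden slotted rack, fixed; it and the tray may swap sides between starts. Origin on its underside below the middle of the taller painting's slot; z up; x from -55 to +95 mm, 160 along y. Base 20 mm thick; slots run along y, 21 mm wide, walls up to 65 mm high; the taller painting's slot at x = 0, the smaller one's at x = +70.
- picture_mid (a point): Centre of the taller panel painting, a rigid wooden panel 180 mm tall (z), 120 wide (y), 16 thick (x), about 0.2 kg, standing upright in the rack. Its axes: z to its upper edge, +x out of its painted side.
- picture_face (a point): Middle of the taller painting's painted side, 8 mm along its +x from its centre; same axes.
- small_mid (a point): Centre of the smaller panel painting (110 tall, 100 wide, 16 thick) in the other slot of the rack; to be left alone.
- block_mid (a point): Centre of the sanding block, wood with a cork sole, 100 mm long (its y), 45 wide (x), 40 high (z), about 0.1 kg, lying cork down on the flat board.
- tray: Open plywood tray, fixed to the bench, 180 by 180 mm outside, walls 6 mm thick and 40 mm high. Origin at the centre of its underside; floor about 6 mm thick; z up.
- globe: Small table globe, 116 mm ball on a wooden foot, about 160 mm tall, origin under its foot; to be left alone.
- brush_jar: White jar of brushes, 68 mm across, about 200 mm tall, origin under its foot; to be left alone.
Things that resemble listed ones, but are neither listed nor needed, are in the scene too. Leave any blue look-alike of the part that bears picture_mid alone. Leave any pink look-alike of the part that bears block_mid alone.

How it is judged:
By the outcome, as a careful person would: the job done as asked, in the order asked, and still so for the second after the job is handed in, with the robot touching nothing.
It also fails if it takes over 62 s, if anything falls off the work surface, if the arm or the gripper's body presses on something with over 40 N, if the wrist force passes 120 N, or if a joint passes its speed limit or range.

ROBOT

A 6-joint arm with a two-finger parallel gripper is mounted at the origin on the work surface. World frame = base frame: x ahead of the robot, y to its left, z up, the work surface at z = 0. Lengths are in mm, angles in rad, forces in N, time in s.
With the tool pointing down it reaches from about 350 to 725 mm from the base axis. Payload 6 kg.
Tool frame: the origin (TCP) lies on the centre line of the jaws, within the pads' length; the fingertips stand 14 mm ahead of it and the grasp point (between the pads) lies 5 mm behind it (arm.tips_ahead is the distance from the TCP to the fingertips, in mm); y points along the fingers, x is the direction in which the jaws open and shut, and the axes are right-handed (so a half turn about y gives the same grasp; the last joint's range is limited). The gripper opens to 85 mm and grips with 20 to 120 N. Pads are 22 mm wide; open, the fingers measure 114 mm over their backs; the gripper's body (76 mm by 85 mm) begins 54 mm behind the grasp point. The pads swing forward as they close: fully open they stand 13 mm farther back than shut.
Start: joints at [1.578, 0.04, 0.085, 0, -1.615, -0.334], TCP at [192.582, 568.232, 245.261] pointing down, gripper open.
Joint ranges: [-2.56, 2.56], [-1.29, 2.01], [-1.08, 1.49], [-3.29, 1.98], [-2.81, -0.18], [-2.99, 2.99]. Speed limits (rad/s): [2.57, 2.57, 3.01, 3.14, 3.14, 3.14].

INTERFACE

Orientations are given as a unit quaternion [w, x, y, z].
In Python, from bench import arm gives the robot as it stands. The module is installed in compiled form; this text tells all that it offers.
- The arm moves only by the tool move_arm, never from a script. Its argument "moves" is a list of rows, each an object of numbers: "tx", "ty", "tz": the shift along the tool's x, y, z each as a share of 0.05 m, from -1 to 1; "ax", "ay", "az": the turn, a rotation vector about the tool's x, y, z each as a share of 0.15 rad, from -1 to 1; "gripper": the gripper's target within -1 to 1 (shut at 1, half-way at 0, fully open at -1). In form: [{"tx": .., "ty": .., "tz": .., "ax": .., "ay": .., "az": .., "gripper": ..}, ...]. A call has 1 to 20 rows; each row shifts and turns the commanded pose from where the row before left it, along the tool's axes as they then stand; what a row does not reach is not made up. A row lasts 1/10 s, in which the tool goes at most 50 mm and 8.59 degrees, less where a joint would pass 70% of its speed; a pose out of reach is approached as far as the arm can. A call with a number of a shift or a turn outside -1 to 1 is refused whole. A call with a gripper value outside its range is refused whole. The fingers move at their own pace and stop on an object; "squeeze" is the grip in N (left out, the last holds). Time passes only in rows, so rows that do not move let the fingers close. It gives the time, the measured TCP pose, the force and the opening at its end, in the units of the state.
- arm.get_obs(): the state, without advancing time (a new reading comes with each control period).
- arm.grab_frame(name): name is "scene" or "top"; returns a dict with "img" (480x640x3 uint8, red, green, blue), "depth" (480x640 float32, mm along the optical axis (not along the pixel's ray), 0 where there is no reading), "fx", "fy", "cx", "cy" (pixels), "R" (3x3) and "t" (3): a world point X has camera coordinates R X + t. Camera axes: x right, y down, z forward; pixel columns grow to the right and rows downward; lengths in mm; the calibration is good to about 2 mm. A picture is of the moment at which its call begins.
- arm.finish_job(): hands the job in, once; it reports no verdict.
The state is a dict: "time_s": time; "joints": joint angles; "qd": joint speeds; "tau": joint torques, N m; "tool_pos": TCP position; "tcp_rot": TCP orientation; "wrist_force": force on the tool from outside, world axes, zero at the start; "torque": the same for the moment, N m; "finger_gap": finger opening in mm.
Only numpy, scipy, OpenCV 4.12 (cv2) and the standard library are available. Lean on these libraries where they do the work, as an engineer would, in place of code of your own. Each camera call takes 0.05 s, during which the arm holds its last target. There are 200 camera calls.

## Working session

There is one attempt and no reset: what is moved stays moved. The work goes in short steps, Python scripts to look and compute and a tool call to move; the robot and the scene stay as the last step left them, time stands still between calls to the robot, and variables do not carry over. Pictures are saved under pics/ and viewed, about 8 in all and at most 12, crops included, and the job is handed in when it is done.

Besides the shell and the picture viewer there is one more tool, called after ">>>" as name([rows], argument=value, ...), one row to a line, values as JSON. move_arm: Moves the arm, as the interface text tells. Its arguments: {"type":"object","properties":{"moves":{"type":"array"},"squeeze":{"type":"number"}},"required":["moves"]}

```bash
mkdir -p pics; cat > h.py <<'E'
import numpy as np, cv2
from bench import arm
def grab(n):
    f=arm.grab_frame(n); np.savez(f'{n}.npz',**f); return f
def load(n): return dict(np.load(f'{n}.npz'))
def cloud(f):
    d=f['depth']; v,u=np.mgrid[:480,:640]
    P=np.stack([(u-f['cx'])/f['fx']*d,(v-f['cy'])/f['fy']*d,d],-1)
    W=(P-f['t'])@f['R']; W[d<=0]=np.nan; return W
E
python3 - <<'E'
from h import *
for n in('scene','top'):
    f=grab(n); cv2.imwrite(f'pics/{n}0.png',f['img'][:,:,::-1]); print(n,-f['R'].T@f['t'],f['R'][2],f['fx'])
print(arm.get_obs())
E
```

```text
scene [1304.30687746 -594.24393667 1015.45129591] [-0.57015348  0.45044001 -0.68704352] 552.0097162478949
top [ 284.12232221   11.17059717 1493.26226259] [ 0.17121299  0.00346706 -0.98522794] 570.7835987878558
{'time_s': 0.1, 'joints': array([ 1.57771016e+00,  4.07902674e-02,  8.39065646e-02, -4.03902859e-04,
       -1.61551251e+00, -3.33719385e-01]), 'qd': array([-0.00066603, -0.00067932,  0.00270137,  0.00030649,  0.00092728,
       -0.00057745]), 'tau': array([-4.72582964e-03, -3.69352984e+01,  3.48279870e+01,  6.95157275e+00,
       -4.57336457e-03, -4.03949940e-06]), 'tool_pos': array([192.44320501, 568.01011598, 244.35548082]), 'tcp_rot': array([-0.41156347,  0.41244929, -0.57429451,  0.57505383]), 'wrist_force': array([ 0.74823106, -0.51866803, -0.22132865]), 'torque': array([-0.00011956,  0.02700204, -0.01603259]), 'finger_gap': 85.33495186754236}
```

View pics/scene0.png

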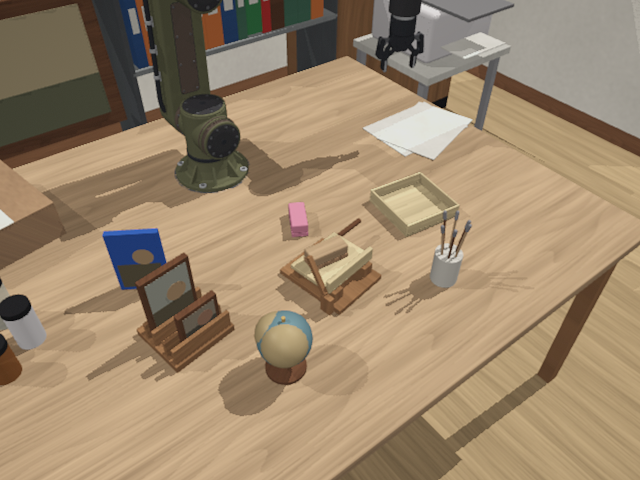

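View pics/top0.png

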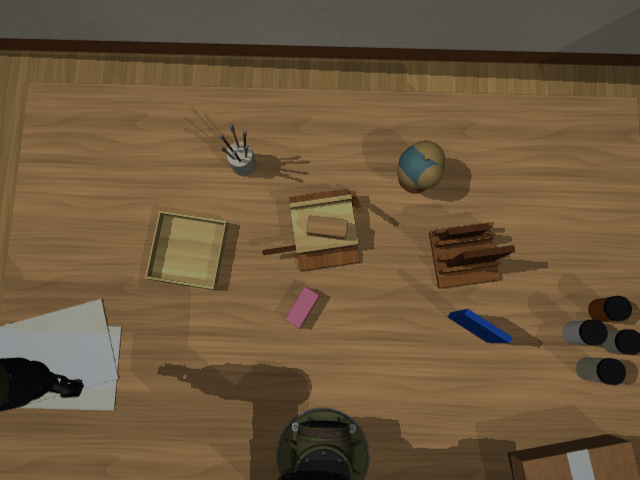

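The scene picture shows two candidates for the painting: a dark-framed one in the rack at (168,290) and a blue look-alike standing at (135,258). I want the framed one, and the smaller one at (198,318) stays put. There are two block candidates: wood on the board at (325,250), which I want, and pink at (298,218), which stays. In the top view the tray is at (187,250), the easel at (325,230) with its handle to the left at (278,250), and the rack at (465,255).

```bash
python3 - <<'E'
from h import *
T=load('top');S=load('scene');WT=cloud(T);WS=cloud(S)
def rect(name,W,box,zr):
    u0,v0,u1,v1=box; P=W[v0:v1,u0:u1].reshape(-1,3); P=P[(P[:,2]>zr[0])&(P[:,2]<zr[1])]
    if len(P)<6: print(name,len(P));return
    r=cv2.minAreaRect(P[:,:2].astype(np.float32)); print(name,len(P),np.round(r[0],1),np.round(r[1],1),round(r[2],1),'z',np.round(np.percentile(P[:,2],[5,50,95]),1))
rect('block top T',WT,(295,205,360,250),(90,115)); rect('block top S',WS,(270,225,385,285),(90,115))
rect('board+ledge T',WT,(285,185,362,255),(50,97)); 
rect('board T',WT,(285,185,362,255),(54,68)); rect('ledge T',WT,(285,185,362,255),(76,92))
rect('peg T',WT,(258,240,294,260),(40,75)); rect('foot T',WT,(290,235,365,275),(8,40))
rect('tray rim T',WT,(140,205,232,295),(30,46)); rect('tray S',WS,(365,170,462,238),(30,46))
rect('rack walls T',WT,(425,215,525,295),(50,70)); rect('rack all T',WT,(425,215,525,295),(10,70)); rect('rack all S',WS,(130,250,240,370),(10,70))
rect('pic top T',WT,(425,215,525,295),(170,215)); rect('pic S',WS,(130,250,240,370),(140,215)); rect('small T',WT,(425,215,525,295),(110,140))
rect('globe T',WT,(390,130,450,200),(20,200)); rect('jar T',WT,(215,115,260,180),(20,110))
a=S['img'][220:370,120:390,::-1]; b=T['img'][180:300,250:520,::-1]
cv2.imwrite('pics/c1.png',np.vstack([cv2.resize(x,None,fx=2.6,fy=2.6*(0.8),interpolation=cv2.INTER_CUBIC) for x in (a,b)]))
E
```

```text
block top T 722 [565.1 -10.4] [ 72.  131.4] 14.4 z [ 94.3  99.5 104.3]
block top S 707 [591.2 -11.9] [110.3 137. ] 3.5 z [ 92.4 100.9 105.7]
board+ledge T 2697 [579.5  19. ] [139.5 203. ] 10.2 z [55.  61.  93.5]
board T 2010 [572.9  18.2] [126.1 202.3] 10.2 z [55.5 60.  65.3]
ledge T 380 [584.4   8.5] [110.6 172.7] 8.5 z [78.4 83.6 90. ]
peg T 168 [505.7 126.9] [15.2 79.7] 10.4 z [53.9 59.4 64.6]
foot T 1055 [495.8  -3.2] [ 46.2 162. ] 9.9 z [10.  15.4 22.3]
tray rim T 729 [504.9 366.7] [182.4 181. ] 82.5 z [31.8 37.5 42.7]
tray S 755 [504.2 365.3] [187.5 187.5] 82.5 z [30.8 37.3 43. ]
rack walls T 811 [ 526.  -355.2] [111.9 152.2] 9.3 z [53.1 63.4 68.6]
rack all T 2666 [ 514.5 -371.2] [204.3 208.3] 0.5 z [14.2 22.1 66.7]
rack all S 3005 [ 449.4 -369.8] [280.5 159.7] 9.7 z [16.  47.5 67.8]
pic top T 442 [ 492.6 -368.5] [ 16.7 121.8] 9.3 z [178.3 198.3 203.3]
pic S 1513 [ 494.4 -369.2] [ 24.6 121.4] 7.4 z [143.8 179.7 201.7]
small T 395 [ 526.4 -357.2] [ 87.  124.1] 9.7 z [113.6 128.3 134.9]
globe T 1871 [ 723.9 -227.6] [112.8 118.3] 85.3 z [104.7 141.3 156.8]
jar T 629 [747.3 232.2] [64.8 69.5] 88.6 z [30.1 86.9 95.4]
```

View pics/c1.png

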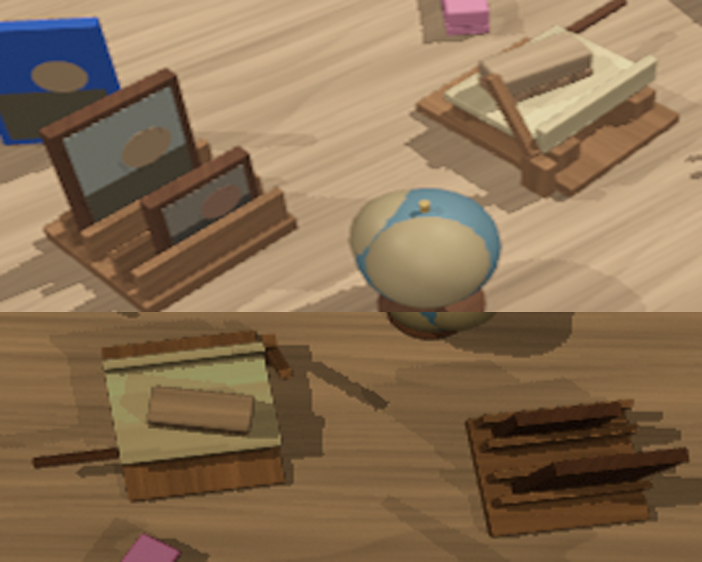

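The crop confirms both choices. The brown-framed taller painting is in the rear slot with its painted side towards +x, and the wooden block lies on the board. I get the easel origin at about (571.7,11) with yaw 10°, which the foot and the peg agree on.

```bash
cat >> h.py <<'E'
from scipy.spatial.transform import Rotation as Ro
def pose():
    o=arm.get_obs(); q=o['tcp_rot']; return np.array(o['tool_pos']),Ro.from_quat([q[1],q[2],q[3],q[0]]),o
def down(yaw,tilt=0,flip=0):
    # tool y along -z, jaws (x) along frame x turned by yaw(deg); tilt(deg): lean about frame y (tool tips toward +x for tilt>0)
    B=Ro.from_euler('z',yaw,degrees=True)*Ro.from_euler('y',-tilt,degrees=True)
    x=np.array([1,0,0.])*(-1 if flip else 1); y=np.array([0,0,-1.]); return B*Ro.from_matrix(np.stack([x,y,np.cross(x,y)],1))
def rows(p,R,P,Rt,n):
    """first turn in place, then shift: totals in row units"""
    rv=(R.inv()*Rt).as_rotvec(); print('turn units',np.round(rv/.15,2),'deg',np.round(np.degrees(rv),1))
    print('shift units after turn',np.round(Rt.inv().apply(P-p)/50,3), ' if before turn',np.round(R.inv().apply(P-p)/50,3))
EO=np.array([571.7,11,0]);EY=10.1
def E2W(v): return EO+Ro.from_euler('z',EY,degrees=True).apply(v)
E
python3 - <<'E'
from h import *
T=load('top');S=load('scene')
for n,f,box in(('T',T,(298,208,356,246)),('S',S,(285,225,360,285))):
    W=cloud(f);u0,v0,u1,v1=box
    m=np.zeros((480,640),np.uint8); m[v0:v1,u0:u1]=((W[...,2]>97)&(W[...,2]<108))[v0:v1,u0:u1]
    if n=='S':
        e=Ro.from_euler('z',-EY,degrees=True).apply((W-EO).reshape(-1,3)).reshape(W.shape); m[(e[...,1]<-72)|(e[...,0]>45)|(np.isnan(e[...,0]))]=0
    k,l,st,c=cv2.connectedComponentsWithStats(m); i=1+np.argmax(st[1:,4])
    uv=np.argwhere(l==i)[:,::-1]
    # rays on z=101
    d=np.c_[(uv[:,0]-f['cx'])/f['fx'],(uv[:,1]-f['cy'])/f['fy'],np.ones(len(uv))]@f['R']; C=-f['R'].T@f['t']
    P=C+d*((101-C[2])/d[:,2])[:,None]; r=cv2.minAreaRect(P[:,:2].astype(np.float32)); print(n,len(uv),r,P.mean(0))
p,R,o=pose(); print(p,R.as_matrix().round(3))
E
```

```text
T 559 ((561.5471801757812, 3.5252723693847656), (99.0164794921875, 45.37452697753906), 83.80244445800781) [561.93548807   3.86953204 101.        ]
S 538 ((565.6727294921875, 0.8943405151367188), (99.55233001708984, 49.252098083496094), 84.08547973632812) [564.13410974   1.59659579 101.        ]
[192.44320501 568.01011598 244.35548082] [[-0.321 -0.     0.947]
 [-0.947 -0.002 -0.321]
 [ 0.002 -1.     0.   ]]
```

```bash
python3 - <<'E'
from h import *
p,R,o=pose(); rows(p,R,np.array([562.7,2.7,200]),down(-6,0,1),0)
E
```

```text
turn units [-0.01  8.99  0.01] deg [-0.1 77.3  0.1]
shift units after turn [-8.546  0.887 10.47 ]  if before turn [ 8.329  0.902 10.642]
```

>>> move_arm([
  {"tx": 0.416, "ty": 0.045, "tz": 0.532, "gripper": -0.4},
  {"tx": 0.416, "ty": 0.045, "tz": 0.532, "gripper": -0.4},
  {"tx": 0.416, "ty": 0.045, "tz": 0.532, "gripper": -0.4},
  {"tx": 0.416, "ty": 0.045, "tz": 0.532, "gripper": -0.4},
  {"tx": 0.416, "ty": 0.045, "tz": 0.532, "gripper": -0.4},
  {"tx": 0.416, "ty": 0.045, "tz": 0.532, "gripper": -0.4},
  {"tx": 0.416, "ty": 0.045, "tz": 0.532, "gripper": -0.4},
  {"tx": 0.416, "ty": 0.045, "tz": 0.532, "gripper": -0.4},
  {"tx": 0.416, "ty": 0.045, "tz": 0.532, "gripper": -0.4},
  {"tx": 0.416, "ty": 0.045, "tz": 0.532, "gripper": -0.4},
  {"tx": 0.416, "ty": 0.045, "tz": 0.532, "gripper": -0.4},
  {"tx": 0.416, "ty": 0.045, "tz": 0.532, "gripper": -0.4},
  {"tx": 0.416, "ty": 0.045, "tz": 0.532, "gripper": -0.4},
  {"tx": 0.416, "ty": 0.045, "tz": 0.532, "gripper": -0.4},
  {"tx": 0.416, "ty": 0.045, "tz": 0.532, "gripper": -0.4},
  {"tx": 0.416, "ty": 0.045, "tz": 0.532, "gripper": -0.4},
  {"tx": 0.416, "ty": 0.045, "tz": 0.532, "gripper": -0.4},
  {"tx": 0.416, "ty": 0.045, "tz": 0.532, "gripper": -0.4},
  {"tx": 0.416, "ty": 0.045, "tz": 0.532, "gripper": -0.4},
  {"tx": 0.416, "ty": 0.045, "tz": 0.532, "gripper": -0.4},
])

```text
invalid input
```

>>> move_arm([
  {"ay": 0.9},
  {"ay": 0.9},
  {"ay": 0.9},
  {"ay": 0.9},
  {"ay": 0.9},
  {"ay": 0.9},
  {"ay": 0.9},
  {"ay": 0.9},
  {"ay": 0.9},
  {"ay": 0.9},
  {},
])

```text
invalid input
```

```bash
python3 - <<'E'
from h import *
p,R,o=pose(); print(p,o['finger_gap'],o['time_s'],o['wrist_force']); rows(p,R,np.array([562.7,2.7,86]),down(-6,0,1),0)
E
```

```text
[192.44320501 568.01011598 244.35548082] 85.33495186754236 0.1 [ 0.74823106 -0.51866803 -0.22132865]
turn units [-0.01  8.99  0.01] deg [-0.1 77.3  0.1]
shift units after turn [-8.546  3.167 10.47 ]  if before turn [ 8.326  3.182 10.642]
```

>>> move_arm([
  {"tx": 0.42, "ty": 0.045, "tz": 0.53, "ax": 0, "ay": 0, "az": 0, "gripper": -0.4},
  {"tx": 0.42, "ty": 0.045, "tz": 0.53, "ax": 0, "ay": 0, "az": 0, "gripper": -0.4},
  {"tx": 0.42, "ty": 0.045, "tz": 0.53, "ax": 0, "ay": 0, "az": 0, "gripper": -0.4},
  {"tx": 0.42, "ty": 0.045, "tz": 0.53, "ax": 0, "ay": 0, "az": 0, "gripper": -0.4},
  {"tx": 0.42, "ty": 0.045, "tz": 0.53, "ax": 0, "ay": 0, "az": 0, "gripper": -0.4},
  {"tx": 0.42, "ty": 0.045, "tz": 0.53, "ax": 0, "ay": 0, "az": 0, "gripper": -0.4},
  {"tx": 0.42, "ty": 0.045, "tz": 0.53, "ax": 0, "ay": 0, "az": 0, "gripper": -0.4},
  {"tx": 0.42, "ty": 0.045, "tz": 0.53, "ax": 0, "ay": 0, "az": 0, "gripper": -0.4},
  {"tx": 0.42, "ty": 0.045, "tz": 0.53, "ax": 0, "ay": 0, "az": 0, "gripper": -0.4},
  {"tx": 0.42, "ty": 0.045, "tz": 0.53, "ax": 0, "ay": 0, "az": 0, "gripper": -0.4},
  {"tx": 0.42, "ty": 0.045, "tz": 0.53, "ax": 0, "ay": 0, "az": 0, "gripper": -0.4},
  {"tx": 0.42, "ty": 0.045, "tz": 0.53, "ax": 0, "ay": 0, "az": 0, "gripper": -0.4},
  {"tx": 0.42, "ty": 0.045, "tz": 0.53, "ax": 0, "ay": 0, "az": 0, "gripper": -0.4},
  {"tx": 0.42, "ty": 0.045, "tz": 0.53, "ax": 0, "ay": 0, "az": 0, "gripper": -0.4},
  {"tx": 0.42, "ty": 0.045, "tz": 0.53, "ax": 0, "ay": 0, "az": 0, "gripper": -0.4},
  {"tx": 0.42, "ty": 0.045, "tz": 0.53, "ax": 0, "ay": 0, "az": 0, "gripper": -0.4},
  {"tx": 0.42, "ty": 0.045, "tz": 0.53, "ax": 0, "ay": 0, "az": 0, "gripper": -0.4},
  {"tx": 0.42, "ty": 0.045, "tz": 0.53, "ax": 0, "ay": 0, "az": 0, "gripper": -0.4},
  {"tx": 0.42, "ty": 0.045, "tz": 0.53, "ax": 0, "ay": 0, "az": 0, "gripper": -0.4},
  {"tx": 0.42, "ty": 0.045, "tz": 0.53, "ax": 0, "ay": 0, "az": 0, "gripper": -0.4},
])

```text
time_s: 2.1
tool_pos: [560.1, -1.0, 199.8]
tcp_rot: [0.412, -0.412, 0.575, -0.575]
wrist_force: [-0.0, 0.8, -0.3]
finger_gap: 59.7
```

>>> move_arm([
  {"tx": 0, "ty": 0, "tz": 0, "ax": 0, "ay": 0.9, "az": 0, "gripper": -0.4},
  {"tx": 0, "ty": 0, "tz": 0, "ax": 0, "ay": 0.9, "az": 0, "gripper": -0.4},
  {"tx": 0, "ty": 0, "tz": 0, "ax": 0, "ay": 0.9, "az": 0, "gripper": -0.4},
  {"tx": 0, "ty": 0, "tz": 0, "ax": 0, "ay": 0.9, "az": 0, "gripper": -0.4},
  {"tx": 0, "ty": 0, "tz": 0, "ax": 0, "ay": 0.9, "az": 0, "gripper": -0.4},
  {"tx": 0, "ty": 0, "tz": 0, "ax": 0, "ay": 0.9, "az": 0, "gripper": -0.4},
  {"tx": 0, "ty": 0, "tz": 0, "ax": 0, "ay": 0.9, "az": 0, "gripper": -0.4},
  {"tx": 0, "ty": 0, "tz": 0, "ax": 0, "ay": 0.9, "az": 0, "gripper": -0.4},
  {"tx": 0, "ty": 0, "tz": 0, "ax": 0, "ay": 0.9, "az": 0, "gripper": -0.4},
  {"tx": 0, "ty": 0, "tz": 0, "ax": 0, "ay": 0.9, "az": 0, "gripper": -0.4},
  {"tx": 0, "ty": 0, "tz": 0, "ax": 0, "ay": 0, "az": 0, "gripper": -0.4},
])

```text
time_s: 3.2
tool_pos: [559.5, 0.3, 199.8]
tcp_rot: [0.038, -0.038, -0.706, 0.706]
wrist_force: [0.3, -0.3, -0.7]
finger_gap: 59.7
```

```bash
python3 - <<'E'
from h import *
p,R,o=pose(); print(p,o['joints'].round(2),o['finger_gap'],o['time_s'],o['wrist_force']); rows(p,R,np.array([562.7,2.7,86]),down(-6,0,1),0)
E
```

```text
[5.59504445e+02 3.30257068e-01 1.99845562e+02] [ 0.36 -0.07 -0.1  -0.   -1.53 -0.47] 59.666141881306935 3.2 [ 0.25327666 -0.26296032 -0.65861892]
turn units [-0.   -0.02  0.01] deg [-0.  -0.1  0. ]
shift units after turn [-0.059  2.277 -0.054]  if before turn [-0.06   2.277 -0.054]
```

>>> move_arm([
  {"tx": -0.06, "ty": 0.38, "tz": -0.05, "ax": 0, "ay": 0, "az": 0, "gripper": -0.4},
  {"tx": 0, "ty": 0.38, "tz": 0, "ax": 0, "ay": 0, "az": 0, "gripper": -0.4},
  {"tx": 0, "ty": 0.38, "tz": 0, "ax": 0, "ay": 0, "az": 0, "gripper": -0.4},
  {"tx": 0, "ty": 0.38, "tz": 0, "ax": 0, "ay": 0, "az": 0, "gripper": -0.4},
  {"tx": 0, "ty": 0.38, "tz": 0, "ax": 0, "ay": 0, "az": 0, "gripper": -0.4},
  {"tx": 0, "ty": 0.3, "tz": 0, "ax": 0, "ay": 0, "az": 0, "gripper": -0.4},
  {"tx": 0, "ty": 0, "tz": 0, "ax": 0, "ay": 0, "az": 0, "gripper": 1},
  {"tx": 0, "ty": 0, "tz": 0, "ax": 0, "ay": 0, "az": 0, "gripper": 1},
  {"tx": 0, "ty": 0, "tz": 0, "ax": 0, "ay": 0, "az": 0, "gripper": 1},
  {"tx": 0, "ty": 0, "tz": 0, "ax": 0, "ay": 0, "az": 0, "gripper": 1},
  {"tx": 0, "ty": 0, "tz": 0, "ax": 0, "ay": 0, "az": 0, "gripper": 1},
], squeeze=35)

```text
time_s: 4.3
tool_pos: [563.2, 2.6, 90.9]
tcp_rot: [-0.037, 0.038, 0.706, -0.706]
wrist_force: [1.4, 0.7, -1.2]
finger_gap: 43.9
```

```bash
python3 - <<'E'
from h import *
p,R,o=pose(); print(p,o['finger_gap'],o['time_s'],o['wrist_force']); rows(p,R,np.array([504.5,366,190]),down(-7.5,0,1),0)
E
```

```text
[563.18646117   2.5749409   90.90267668] 43.93102149352461 4.3 [ 1.42554777  0.67981477 -1.18654729]
turn units [ 0.    0.17 -0.01] deg [ 0.   1.4 -0. ]
shift units after turn [ 2.112 -1.982 -7.053]  if before turn [ 1.933 -1.981 -7.105]
```

>>> move_arm([
  {"tx": 0, "ty": -0.4, "tz": 0, "ax": 0, "ay": 0.17, "az": 0, "gripper": 1},
  {"tx": 0, "ty": -0.5, "tz": 0, "ax": 0, "ay": 0, "az": 0, "gripper": 1},
  {"tx": 0, "ty": -0.5, "tz": 0, "ax": 0, "ay": 0, "az": 0, "gripper": 1},
  {"tx": 0, "ty": -0.5, "tz": 0, "ax": 0, "ay": 0, "az": 0, "gripper": 1},
  {"tx": 0.132, "ty": 0, "tz": -0.44, "ax": 0, "ay": 0, "az": 0, "gripper": 1},
  {"tx": 0.132, "ty": 0, "tz": -0.44, "ax": 0, "ay": 0, "az": 0, "gripper": 1},
  {"tx": 0.132, "ty": 0, "tz": -0.44, "ax": 0, "ay": 0, "az": 0, "gripper": 1},
  {"tx": 0.132, "ty": 0, "tz": -0.44, "ax": 0, "ay": 0, "az": 0, "gripper": 1},
  {"tx": 0.132, "ty": 0, "tz": -0.44, "ax": 0, "ay": 0, "az": 0, "gripper": 1},
  {"tx": 0.132, "ty": 0, "tz": -0.44, "ax": 0, "ay": 0, "az": 0, "gripper": 1},
  {"tx": 0.132, "ty": 0, "tz": -0.44, "ax": 0, "ay": 0, "az": 0, "gripper": 1},
  {"tx": 0.132, "ty": 0, "tz": -0.44, "ax": 0, "ay": 0, "az": 0, "gripper": 1},
  {"tx": 0.132, "ty": 0, "tz": -0.44, "ax": 0, "ay": 0, "az": 0, "gripper": 1},
  {"tx": 0.132, "ty": 0, "tz": -0.44, "ax": 0, "ay": 0, "az": 0, "gripper": 1},
  {"tx": 0.132, "ty": 0, "tz": -0.44, "ax": 0, "ay": 0, "az": 0, "gripper": 1},
  {"tx": 0.132, "ty": 0, "tz": -0.44, "ax": 0, "ay": 0, "az": 0, "gripper": 1},
  {"tx": 0.132, "ty": 0, "tz": -0.44, "ax": 0, "ay": 0, "az": 0, "gripper": 1},
  {"tx": 0.132, "ty": 0, "tz": -0.44, "ax": 0, "ay": 0, "az": 0, "gripper": 1},
  {"tx": 0.132, "ty": 0, "tz": -0.44, "ax": 0, "ay": 0, "az": 0, "gripper": 1},
  {"tx": 0.132, "ty": 0, "tz": -0.44, "ax": 0, "ay": 0, "az": 0, "gripper": 1},
])

```text
time_s: 6.3
tool_pos: [504.2, 366.7, 185.5]
tcp_rot: [-0.046, 0.047, 0.706, -0.706]
wrist_force: [0.7, -0.9, -1.6]
finger_gap: 44.4
```

```bash
python3 - <<'E'
from h import *
p,R,o=pose(); print(p,o['finger_gap'],o['time_s'],o['wrist_force']); rows(p,R,np.array([504.5,366,38]),down(-7.5,0,1),0)
f=grab('scene'); W=cloud(f)
E
```

```text
[504.18550976 366.66308368 185.46761903] 44.430266388138875 6.3 [ 0.66543702 -0.89927805 -1.56753006]
turn units [ 0. -0. -0.] deg [ 0. -0. -0.]
shift units after turn [-0.008  2.949  0.012]  if before turn [-0.008  2.949  0.013]
```

>>> move_arm([
  {"tx": 0, "ty": 0.45, "tz": 0, "ax": 0, "ay": 0, "az": 0, "gripper": 1},
  {"tx": 0, "ty": 0.45, "tz": 0, "ax": 0, "ay": 0, "az": 0, "gripper": 1},
  {"tx": 0, "ty": 0.45, "tz": 0, "ax": 0, "ay": 0, "az": 0, "gripper": 1},
  {"tx": 0, "ty": 0.45, "tz": 0, "ax": 0, "ay": 0, "az": 0, "gripper": 1},
  {"tx": 0, "ty": 0.45, "tz": 0, "ax": 0, "ay": 0, "az": 0, "gripper": 1},
  {"tx": 0, "ty": 0.45, "tz": 0, "ax": 0, "ay": 0, "az": 0, "gripper": 1},
  {"tx": 0, "ty": 0.15, "tz": 0, "ax": 0, "ay": 0, "az": 0, "gripper": 1},
  {"tx": 0, "ty": 0.1, "tz": 0, "ax": 0, "ay": 0, "az": 0, "gripper": 1},
  {"tx": 0, "ty": 0, "tz": 0, "ax": 0, "ay": 0, "az": 0, "gripper": 1},
])

```text
time_s: 7.25
tool_pos: [504.6, 365.6, 38.0]
tcp_rot: [0.046, -0.047, -0.706, 0.706]
wrist_force: [-0.0, -0.6, -1.3]
finger_gap: 44.7
```

>>> move_arm([
  {"tx": 0, "ty": 0.03, "tz": 0, "ax": 0, "ay": 0, "az": 0, "gripper": 1},
  {"tx": 0, "ty": 0, "tz": 0, "ax": 0, "ay": 0, "az": 0, "gripper": -0.6},
  {"tx": 0, "ty": 0, "tz": 0, "ax": 0, "ay": 0, "az": 0, "gripper": -0.6},
  {"tx": 0, "ty": 0, "tz": 0, "ax": 0, "ay": 0, "az": 0, "gripper": -0.6},
  {"tx": 0, "ty": -0.4, "tz": 0, "ax": 0, "ay": 0, "az": 0, "gripper": -0.6},
  {"tx": 0, "ty": -0.5, "tz": 0, "ax": 0, "ay": 0, "az": 0, "gripper": -0.6},
  {"tx": 0, "ty": -0.5, "tz": 0, "ax": 0, "ay": 0, "az": 0, "gripper": -0.4},
  {"tx": 0, "ty": -0.5, "tz": 0, "ax": 0, "ay": 0, "az": 0, "gripper": -0.4},
  {"tx": 0, "ty": -0.3, "tz": 0, "ax": 0, "ay": 0, "az": 0, "gripper": -0.4},
])

```text
time_s: 8.15
tool_pos: [505.1, 365.7, 149.2]
tcp_rot: [-0.046, 0.047, 0.706, -0.705]
wrist_force: [1.6, -0.1, -0.4]
finger_gap: 59.8
```

```bash
python3 - <<'E'
from h import *
p,R,o=pose(); print(p,o['finger_gap'],o['time_s'],o['wrist_force']); 
for n in('top','scene'):
    f=grab(n);W=cloud(f)
    if n=='top': b=W[205:300,140:235].reshape(-1,3)
    else: b=W[165:245,360:465].reshape(-1,3)
    b=b[(b[:,2]>41)&(b[:,2]<56)&(abs(b[:,0]-504)<75)&(abs(b[:,1]-366)<75)]; print(n,len(b),cv2.minAreaRect(b[:,:2].astype(np.float32)) if len(b)>5 else '')
    # peg
    e=Ro.from_euler('z',-EY,degrees=True).apply((W-EO).reshape(-1,3)); m=(e[:,1]>90)&(e[:,1]<162)&(abs(e[:,0]+45)<25)&(e[:,2]>50)&(e[:,2]<70); q=e[m]; print('peg easel coords',len(q),q.mean(0),np.polyfit(q[:,1],q[:,0],1))
rows(p,R,E2W([-45,130,50]),down(EY,0,1),0)
E
```

```text
[505.07200036 365.70315959 149.22998359] 59.807323577755405 8.15 [ 1.64785789 -0.09478705 -0.36646478]
top 435 ((502.4333801269531, 355.9669189453125), (77.19730377197266, 45.06047821044922), 82.400390625)
peg easel coords 151 [-45.34080622 126.33146602  59.00247476] [-7.31606038e-03 -4.44165576e+01]
scene 378 ((503.15777587890625, 375.890869140625), (146.8514862060547, 127.97665405273438), 0.31327950954437256)
peg easel coords 117 [-42.79519572 126.11372191  59.68768982] [-6.97512309e-03 -4.19155370e+01]
turn units [ 0.01 -2.05 -0.02] deg [  0.1 -17.6  -0.2]
shift units after turn [0.832 1.985 4.618]  if before turn [-0.601  1.975  4.658]
```

>>> move_arm([
  {"tx": 0, "ty": 0, "tz": 0, "ax": 0, "ay": -0.68, "az": 0, "gripper": -0.4},
  {"tx": 0, "ty": 0, "tz": 0, "ax": 0, "ay": -0.68, "az": 0, "gripper": -0.4},
  {"tx": 0, "ty": 0, "tz": 0, "ax": 0, "ay": -0.68, "az": 0, "gripper": -0.4},
  {"tx": 0.083, "ty": 0, "tz": 0.46, "ax": 0, "ay": 0, "az": 0, "gripper": -0.4},
  {"tx": 0.083, "ty": 0, "tz": 0.46, "ax": 0, "ay": 0, "az": 0, "gripper": -0.4},
  {"tx": 0.083, "ty": 0, "tz": 0.46, "ax": 0, "ay": 0, "az": 0, "gripper": -0.4},
  {"tx": 0.083, "ty": 0, "tz": 0.46, "ax": 0, "ay": 0, "az": 0, "gripper": -0.4},
  {"tx": 0.083, "ty": 0, "tz": 0.46, "ax": 0, "ay": 0, "az": 0, "gripper": -0.4},
  {"tx": 0.083, "ty": 0, "tz": 0.46, "ax": 0, "ay": 0, "az": 0, "gripper": -0.4},
  {"tx": 0.083, "ty": 0, "tz": 0.46, "ax": 0, "ay": 0, "az": 0, "gripper": -0.4},
  {"tx": 0.083, "ty": 0, "tz": 0.46, "ax": 0, "ay": 0, "az": 0, "gripper": -0.4},
  {"tx": 0.083, "ty": 0, "tz": 0.46, "ax": 0, "ay": 0, "az": 0, "gripper": -0.4},
  {"tx": 0.083, "ty": 0, "tz": 0.46, "ax": 0, "ay": 0, "az": 0, "gripper": -0.4},
  {"tx": 0, "ty": 0, "tz": 0, "ax": 0, "ay": 0, "az": 0, "gripper": -0.4},
])

```text
time_s: 9.65
tool_pos: [503.2, 129.2, 145.8]
tcp_rot: [-0.061, 0.061, -0.704, 0.705]
wrist_force: [-0.5, 0.6, 0.4]
finger_gap: 59.4
```

```bash
python3 - <<'E'
from h import *
p,R,o=pose(); print(p,o['finger_gap'],o['time_s'],o['wrist_force']); 
rows(p,R,E2W([-45,130,50]),down(EY,0,1),0)
E
```

```text
[503.1734345  129.20958685 145.75606658] 59.42262989245873 9.65 [-0.48033358  0.59377037  0.38218327]
turn units [-0.   -0.03  0.  ] deg [-0.  -0.2  0. ]
shift units after turn [-0.035  1.915 -0.032]  if before turn [-0.036  1.915 -0.033]
```

>>> move_arm([
  {"tx": -0.035, "ty": 0.4, "tz": -0.08, "ax": 0, "ay": 0, "az": 0, "gripper": -0.4},
  {"tx": 0, "ty": 0.4, "tz": 0, "ax": 0, "ay": 0, "az": 0, "gripper": -0.4},
  {"tx": 0, "ty": 0.4, "tz": 0, "ax": 0, "ay": 0, "az": 0, "gripper": -0.4},
  {"tx": 0, "ty": 0.4, "tz": 0, "ax": 0, "ay": 0, "az": 0, "gripper": -0.4},
  {"tx": 0, "ty": 0.32, "tz": 0, "ax": 0, "ay": 0, "az": 0, "gripper": -0.4},
  {"tx": 0, "ty": 0, "tz": 0, "ax": 0, "ay": 0, "az": 0, "gripper": 1},
  {"tx": 0, "ty": 0, "tz": 0, "ax": 0, "ay": 0, "az": 0, "gripper": 1},
  {"tx": 0, "ty": 0, "tz": 0, "ax": 0, "ay": 0, "az": 0, "gripper": 1},
  {"tx": 0, "ty": 0, "tz": 0, "ax": 0, "ay": 0, "az": 0, "gripper": 1},
  {"tx": 0, "ty": 0, "tz": 0, "ax": 0, "ay": 0, "az": 0, "gripper": 1},
  {"tx": 0, "ty": 0, "tz": 0, "ax": 0, "ay": 0, "az": 0, "gripper": 1},
  {"tx": 0, "ty": 0, "tz": 0, "ax": 0, "ay": 0, "az": 0, "gripper": 1},
], squeeze=50)

```text
time_s: 10.85
tool_pos: [505.4, 136.2, 51.6]
tcp_rot: [0.063, -0.061, 0.705, -0.704]
wrist_force: [1.5, 0.6, 4.5]
finger_gap: 12.7
```

>>> move_arm([
  {"tx": -0.005, "ty": -0.147, "tz": 0, "ax": 0, "ay": 0, "az": 0, "gripper": 1},
  {"tx": -0.015, "ty": -0.146, "tz": 0, "ax": 0, "ay": 0, "az": 0, "gripper": 1},
  {"tx": -0.026, "ty": -0.144, "tz": 0, "ax": 0, "ay": 0, "az": 0, "gripper": 1},
  {"tx": -0.035, "ty": -0.142, "tz": 0, "ax": 0, "ay": 0, "az": 0, "gripper": 1},
  {"tx": -0.045, "ty": -0.139, "tz": 0, "ax": 0, "ay": 0, "az": 0, "gripper": 1},
  {"tx": -0.055, "ty": -0.136, "tz": 0, "ax": 0, "ay": 0, "az": 0, "gripper": 1},
  {"tx": -0.064, "ty": -0.132, "tz": 0, "ax": 0, "ay": 0, "az": 0, "gripper": 1},
  {"tx": -0.073, "ty": -0.127, "tz": 0, "ax": 0, "ay": 0, "az": 0, "gripper": 1},
  {"tx": -0.082, "ty": -0.122, "tz": 0, "ax": 0, "ay": 0, "az": 0, "gripper": 1},
  {"tx": 0, "ty": 0, "tz": 0, "ax": 0, "ay": 0, "az": 0, "gripper": 1},
])

```text
time_s: 11.85
tool_pos: [521.3, 139.0, 111.1]
tcp_rot: [-0.059, 0.065, -0.704, 0.705]
wrist_force: [-13.3, 1.5, -1.1]
finger_gap: 12.1
```

>>> move_arm([
  {"tx": -0.09, "ty": -0.116, "tz": 0, "ax": 0, "ay": 0, "az": 0, "gripper": 1},
  {"tx": -0.098, "ty": -0.109, "tz": 0, "ax": 0, "ay": 0, "az": 0, "gripper": 1},
  {"tx": -0.105, "ty": -0.102, "tz": 0, "ax": 0, "ay": 0, "az": 0, "gripper": 1},
  {"tx": -0.112, "ty": -0.094, "tz": 0, "ax": 0, "ay": 0, "az": 0, "gripper": 1},
  {"tx": -0.119, "ty": -0.086, "tz": 0, "ax": 0, "ay": 0, "az": 0, "gripper": 1},
  {"tx": -0.124, "ty": -0.078, "tz": 0, "ax": 0, "ay": 0, "az": 0, "gripper": 1},
  {"tx": 0, "ty": 0, "tz": 0, "ax": 0, "ay": 0, "az": 0, "gripper": 1},
])

```text
time_s: 12.55
tool_pos: [553.4, 144.8, 146.2]
tcp_rot: [-0.06, 0.064, -0.704, 0.705]
wrist_force: [-28.4, 2.2, 22.4]
finger_gap: 12.2
```

```bash
cat >> h.py <<'E'
def board_angle(W,tag,box):
    u0,v0,u1,v1=box
    e=Ro.from_euler('z',-EY,degrees=True).apply((W-EO)[v0:v1,u0:u1].reshape(-1,3))
    for nm,m in(('board',(abs(e[:,1])<72)),('strip',(e[:,1]<-84)&(e[:,1]>-96)),('peg',(e[:,1]>95)&(e[:,1]<165))):
        q=e[m&(e[:,2]>70)&(e[:,2]<190)&(e[:,0]>-60)&(e[:,0]<75)]
        # keep points near the 60 deg plane region
        if nm=='peg': print(tag,nm,len(q),np.nanmedian(q,0) if len(q) else ''); continue
        t=np.radians(60); d=(q[:,0]-60)*np.sin(t)+(q[:,2]-55)*np.cos(t)
        q=q[(abs(d-6)<10)&(q[:,2]>85)] if nm=='board' else q[abs(d-6)<12]
        if len(q)<10: print(tag,nm,len(q)); continue
        vx,vz,x0,z0=cv2.fitLine(q[:,[0,2]].astype(np.float32),cv2.DIST_HUBER,0,.01,.01).ravel()
        th=np.arctan2(abs(vz),abs(vx)); off=(x0-60)*np.sin(th)+(z0-55)*np.cos(th)
        print(tag,nm,len(q),'deg',np.degrees(th).round(1),'offset from hinge',off.round(1),'top',q[q[:,2].argmax()].round(1))
E
python3 - <<'E'
from h import *
p,R,o=pose(); print(p,o['finger_gap'],o['time_s'],o['wrist_force'])
v=Ro.from_euler('z',-EY,degrees=True).apply(p-EO)-[60,0,50]; print('est angle',np.degrees(np.arctan2(v[2],-v[0])),np.hypot(v[0],v[2]))
for n,b in(('top',(280,150,380,280)),('scene',(260,200,400,320))):
    f=grab(n); board_angle(cloud(f),n,b)
cv2.imwrite('pics/s2.png',cv2.resize(f['img'][180:330,250:410,::-1],None,fx=4,fy=4))
E
```

```text
[553.38678328 144.76915598 146.19093236] 12.200579016164435 12.55 [-28.37305791   2.18219548  22.39217063]
est angle 60.43301654934687 110.59232994084934
top board 805 deg 56.9 offset from hinge 6.3 top [ -0.7 -18.8 164.3]
top strip 60 deg 57.9 offset from hinge 7.2 top [ 14.4 -89.8 149.3]
top peg 32 [  1.32535499 101.60142808 148.35989263]
scene board 1791 deg 57.3 offset from hinge 5.9 top [  3.7  37.7 164.4]
scene strip 224 deg 59.9 offset from hinge 4.8 top [ 17.5 -87.1 148.9]
scene peg 241 [ 11.12675246 124.17712239 152.63242098]
```

View pics/s2.png

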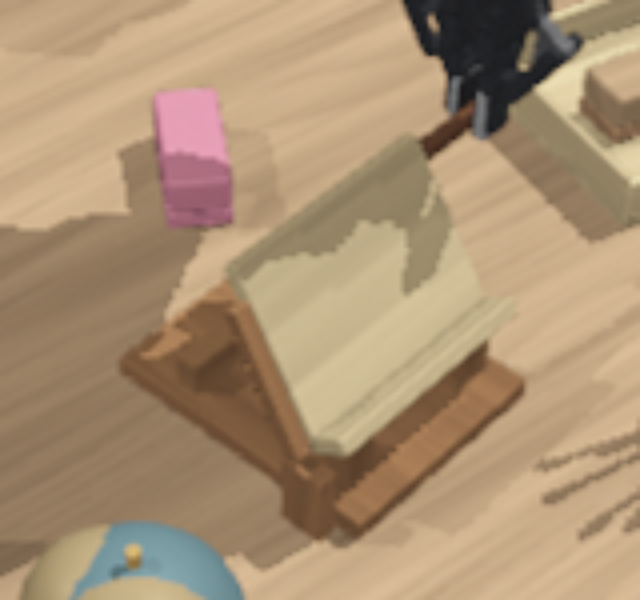

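The board reads about 57°, against 58–60° for the strip in the same views. The tool is also pressing a little radially, so I'll nudge it further round.

>>> move_arm([
  {"tx": -0.03, "ty": -0.045, "tz": 0, "ax": 0, "ay": 0, "az": 0, "gripper": 1},
  {"tx": -0.03, "ty": -0.045, "tz": 0, "ax": 0, "ay": 0, "az": 0, "gripper": 1},
  {"tx": 0, "ty": 0, "tz": 0, "ax": 0, "ay": 0, "az": 0, "gripper": 1},
])

```text
time_s: 12.95
tool_pos: [556.5, 145.3, 148.6]
tcp_rot: [-0.06, 0.064, -0.704, 0.705]
wrist_force: [-20.7, 1.9, 11.6]
finger_gap: 11.7
```

```bash
python3 - <<'E'
from h import *
p,R,o=pose(); print(p,o['finger_gap'],o['time_s'],o['wrist_force'])
for n,b in(('top',(280,150,380,280)),('scene',(260,200,400,320))):
    f=grab(n); board_angle(cloud(f),n,b)
E
```

```text
[556.50712619 145.28710745 148.60709997] 11.72818947600804 12.95 [-20.67693771   1.89540627  11.57261434]
top board 849 deg 58.2 offset from hinge 7.2 top [ 1.000e-01 -2.610e+01  1.669e+02]
top strip 60 deg 58.8 offset from hinge 6.5 top [ 13.6 -85.1 145.2]
top peg 30 [  5.64336638 100.91251369 149.66830669]
scene board 1829 deg 59.5 offset from hinge 5.7 top [  4.7 -60.1 164.9]
scene strip 224 deg 58.8 offset from hinge 5.7 top [ 14.4 -90.3 146.1]
scene peg 236 [ 14.48387712 124.20832835 155.23225803]
```

>>> move_arm([
  {"tx": 0, "ty": 0, "tz": 0, "ax": 0, "ay": 0, "az": 0, "gripper": 0.3},
  {"tx": 0, "ty": 0, "tz": 0, "ax": 0, "ay": 0, "az": 0, "gripper": 0.1},
  {"tx": 0, "ty": 0, "tz": 0, "ax": 0, "ay": 0, "az": 0, "gripper": 0},
  {"tx": 0, "ty": 0, "tz": 0, "ax": 0, "ay": 0, "az": 0, "gripper": 0},
  {"tx": 0, "ty": -0.3, "tz": 0, "ax": 0, "ay": 0, "az": 0, "gripper": 0},
  {"tx": 0, "ty": -0.5, "tz": 0, "ax": 0, "ay": 0, "az": 0, "gripper": 0},
  {"tx": 0, "ty": -0.5, "tz": 0, "ax": 0, "ay": 0, "az": 0, "gripper": 0},
  {"tx": 0, "ty": -0.5, "tz": 0, "ax": 0, "ay": 0, "az": 0, "gripper": 0},
  {"tx": 0, "ty": -0.5, "tz": 0, "ax": 0, "ay": 0, "az": 0, "gripper": 0},
  {"tx": 0, "ty": -0.3, "tz": 0, "ax": 0, "ay": 0, "az": 0, "gripper": 0},
])

```text
time_s: 14.05
tool_pos: [559.6, 145.2, 279.7]
tcp_rot: [0.063, -0.06, 0.705, -0.704]
wrist_force: [-1.1, 0.5, 0.5]
finger_gap: 42.3
```

```bash
python3 - <<'E'
from h import *
p,R,o=pose(); print(p,o['finger_gap'],o['time_s'],o['wrist_force'],o['joints'].round(2))
for n,b in(('top',(280,150,380,280)),('scene',(260,200,400,320))):
    f=grab(n); board_angle(cloud(f),n,b)
rows(p,R,np.array([492.8,-369,260]),down(9.3,0,1),0)
E
```

```text
[559.6273039  145.16476204 279.72072788] 42.33371460348491 14.05 [-1.08394244  0.4872942   0.53881674] [ 0.6  -0.01  0.09  0.   -1.67 -0.43]
top board 838 deg 58.5 offset from hinge 6.9 top [  2.1  67.3 165.9]
top strip 59 deg 58.9 offset from hinge 6.3 top [ 12.  -92.  147.3]
top peg 30 [  5.6309738  100.79987657 149.28858811]
scene board 1830 deg 59.4 offset from hinge 5.8 top [  9.1 -17.8 166.8]
scene strip 223 deg 60.0 offset from hinge 4.9 top [ 17.6 -90.4 148.3]
scene peg 124 [  9.71143282 128.67953458 151.28005591]
turn units [ 0.    0.08 -0.03] deg [ 0.   0.7 -0.2]
shift units after turn [2.981 0.394 9.932]  if before turn [3.1   0.38  9.896]
```

>>> move_arm([
  {"tx": 0.15, "ty": 0.02, "tz": 0.5, "ax": 0, "ay": 0.08, "az": 0, "gripper": -0.2},
  {"tx": 0.15, "ty": 0.02, "tz": 0.5, "ax": 0, "ay": 0, "az": 0, "gripper": -0.2},
  {"tx": 0.15, "ty": 0.02, "tz": 0.5, "ax": 0, "ay": 0, "az": 0, "gripper": -0.2},
  {"tx": 0.15, "ty": 0.02, "tz": 0.5, "ax": 0, "ay": 0, "az": 0, "gripper": -0.2},
  {"tx": 0.15, "ty": 0.02, "tz": 0.5, "ax": 0, "ay": 0, "az": 0, "gripper": -0.2},
  {"tx": 0.15, "ty": 0.02, "tz": 0.5, "ax": 0, "ay": 0, "az": 0, "gripper": -0.2},
  {"tx": 0.15, "ty": 0.02, "tz": 0.5, "ax": 0, "ay": 0, "az": 0, "gripper": -0.2},
  {"tx": 0.15, "ty": 0.02, "tz": 0.5, "ax": 0, "ay": 0, "az": 0, "gripper": -0.2},
  {"tx": 0.15, "ty": 0.02, "tz": 0.5, "ax": 0, "ay": 0, "az": 0, "gripper": -0.2},
  {"tx": 0.15, "ty": 0.02, "tz": 0.5, "ax": 0, "ay": 0, "az": 0, "gripper": -0.2},
  {"tx": 0.15, "ty": 0.02, "tz": 0.5, "ax": 0, "ay": 0, "az": 0, "gripper": -0.2},
  {"tx": 0.15, "ty": 0.02, "tz": 0.5, "ax": 0, "ay": 0, "az": 0, "gripper": -0.2},
  {"tx": 0.15, "ty": 0.02, "tz": 0.5, "ax": 0, "ay": 0, "az": 0, "gripper": -0.2},
  {"tx": 0.15, "ty": 0.02, "tz": 0.5, "ax": 0, "ay": 0, "az": 0, "gripper": -0.2},
  {"tx": 0.15, "ty": 0.02, "tz": 0.5, "ax": 0, "ay": 0, "az": 0, "gripper": -0.2},
  {"tx": 0.15, "ty": 0.02, "tz": 0.5, "ax": 0, "ay": 0, "az": 0, "gripper": -0.2},
  {"tx": 0.15, "ty": 0.02, "tz": 0.5, "ax": 0, "ay": 0, "az": 0, "gripper": -0.2},
  {"tx": 0.15, "ty": 0.02, "tz": 0.5, "ax": 0, "ay": 0, "az": 0, "gripper": -0.2},
  {"tx": 0.15, "ty": 0.02, "tz": 0.5, "ax": 0, "ay": 0, "az": 0, "gripper": -0.2},
  {"tx": 0.13, "ty": 0.02, "tz": 0.43, "ax": 0, "ay": 0, "az": 0, "gripper": -0.2},
])

```text
time_s: 16.15
tool_pos: [492.1, -369.9, 255.3]
tcp_rot: [0.057, -0.058, 0.705, -0.705]
wrist_force: [-0.1, 0.2, 0.6]
finger_gap: 51.1
```

```bash
python3 - <<'E'
from h import *
p,R,o=pose(); print(p,o['finger_gap'],o['time_s'],o['wrist_force'],o['joints'].round(2))
rows(p,R,np.array([492.8,-369,173]),down(9.3,0,1),0)
E
```

```text
[ 492.13059416 -369.90302817  255.34338715] 51.14648452943962 16.15 [-0.12152955  0.24191008  0.6360644 ] [-0.32  0.08  0.15  0.   -1.64  0.48]
turn units [ 0.   -0.    0.01] deg [ 0.  -0.   0.1]
shift units after turn [-0.016  1.647 -0.016]  if before turn [-0.018  1.647 -0.015]
```

>>> move_arm([
  {"tx": -0.016, "ty": 0.3, "tz": -0.016, "ax": 0, "ay": 0, "az": 0, "gripper": -0.2},
  {"tx": 0, "ty": 0.4, "tz": 0, "ax": 0, "ay": 0, "az": 0, "gripper": -0.2},
  {"tx": 0, "ty": 0.4, "tz": 0, "ax": 0, "ay": 0, "az": 0, "gripper": -0.2},
  {"tx": 0, "ty": 0.35, "tz": 0, "ax": 0, "ay": 0, "az": 0, "gripper": -0.2},
  {"tx": 0, "ty": 0.2, "tz": 0, "ax": 0, "ay": 0, "az": 0, "gripper": -0.2},
  {"tx": 0, "ty": 0, "tz": 0, "ax": 0, "ay": 0, "az": 0, "gripper": 1},
  {"tx": 0, "ty": 0, "tz": 0, "ax": 0, "ay": 0, "az": 0, "gripper": 1},
  {"tx": 0, "ty": 0, "tz": 0, "ax": 0, "ay": 0, "az": 0, "gripper": 1},
  {"tx": 0, "ty": 0, "tz": 0, "ax": 0, "ay": 0, "az": 0, "gripper": 1},
  {"tx": 0, "ty": 0, "tz": 0, "ax": 0, "ay": 0, "az": 0, "gripper": 1},
  {"tx": 0, "ty": 0, "tz": 0, "ax": 0, "ay": 0, "az": 0, "gripper": 1},
  {"tx": 0, "ty": 0, "tz": 0, "ax": 0, "ay": 0, "az": 0, "gripper": 1},
], squeeze=60)

```text
time_s: 17.35
tool_pos: [493.8, -367.9, 174.6]
tcp_rot: [-0.058, 0.057, -0.704, 0.705]
wrist_force: [0.2, 2.3, 5.7]
finger_gap: 15.5
```

>>> move_arm([
  {"tx": 0, "ty": -0.1, "tz": 0, "ax": 0, "ay": 0, "az": 0, "gripper": 1},
  {"tx": 0, "ty": -0.3, "tz": 0, "ax": 0, "ay": 0, "az": 0, "gripper": 1},
  {"tx": 0, "ty": -0.4, "tz": 0, "ax": 0, "ay": 0, "az": 0, "gripper": 1},
  {"tx": 0, "ty": -0.4, "tz": 0, "ax": 0, "ay": 0, "az": 0, "gripper": 1},
  {"tx": 0, "ty": -0.4, "tz": 0, "ax": 0, "ay": 0, "az": 0, "gripper": 1},
  {"tx": 0, "ty": -0.4, "tz": 0, "ax": 0, "ay": 0, "az": 0, "gripper": 1},
  {"tx": 0, "ty": -0.4, "tz": 0, "ax": 0, "ay": 0, "az": 0, "gripper": 1},
  {"tx": 0, "ty": -0.4, "tz": 0, "ax": 0, "ay": 0, "az": 0, "gripper": 1},
  {"tx": 0, "ty": -0.4, "tz": 0, "ax": 0, "ay": 0, "az": 0, "gripper": 1},
  {"tx": 0, "ty": -0.2, "tz": 0, "ax": 0, "ay": 0, "az": 0, "gripper": 1},
  {"tx": 0, "ty": 0, "tz": 0, "ax": 0, "ay": 0, "az": 0, "gripper": 1},
])

```text
time_s: 18.45
tool_pos: [493.5, -368.0, 345.1]
tcp_rot: [-0.058, 0.057, -0.704, 0.705]
wrist_force: [0.6, 0.1, -1.8]
finger_gap: 15.0
```

```bash
python3 - <<'E'
from h import *
p,R,o=pose(); print(p,o['finger_gap'],o['time_s'],o['wrist_force'],o['joints'].round(2))
f=grab('scene'); cv2.imwrite('pics/s3.png',f['img'][:,:,::-1]); W=cloud(f)
e=R.inv().apply((W-p).reshape(-1,3)) # tool coords
m=(abs(e[:,0])<14)&(abs(e[:,2])<75)&(e[:,1]>25)&(e[:,1]<175); q=e[m]; print('panel in tool: x',np.percentile(q[:,0],[5,50,95]),'y',np.percentile(q[:,1],[1,99]),'z',np.percentile(q[:,2],[1,99]))
c,_,V=np.linalg.svd(q-q.mean(0),full_matrices=False); print('normal',V[2])
f=grab('top')
board_t=p  # target: 60deg
th=59.3; t=np.radians(th)
H=E2W([60,0,55]); 
B=Ro.from_euler('z',EY,degrees=True)
def bh(v): return H+(B*Ro.from_euler('y',th,degrees=True)).apply(v)
# painting centreline on board: local z=6+8 (+clear), foot at x=-6-clear ; TCP 154.6 from foot
for cz,cx in((40,40),(25,10),(3,4),(0,0)):
    P=bh([-6-cx-154.6,0,14+cz]); print(cz,cx,P.round(1)); 
Rt=down(EY,90-th,1); P=bh([-6-40-154.6,0,14+40]); rows(p,R,P,Rt,0); print((Rt.apply([0,1,0])))
E
```

```text
[ 493.48905069 -368.00144999  345.13045391] 15.040168700988188 18.45 [ 0.61746101  0.07470442 -1.78144274] [-0.32  0.11  0.35  0.   -1.8   0.48]
panel in tool: x [-8.88383321 -6.35179099 -3.23819099] y [ 25.98797704 151.51043054] z [-57.09070559  61.19959036]
normal [-0.9998435   0.00389133  0.01725764]
40 40 [575.7  11.7 255.1]
25 10 [578.   12.1 221.6]
3 4 [562.4   9.3 205.2]
0 0 [561.9   9.3 200.2]
turn units [-0.04 -0.09  3.56] deg [-0.3 -0.8 30.6]
shift units after turn [-1.616  3.055 -7.188]  if before turn [-2.845  1.796 -7.232]
[ 0.50263113  0.08953224 -0.85985227]
```

View pics/s3.png

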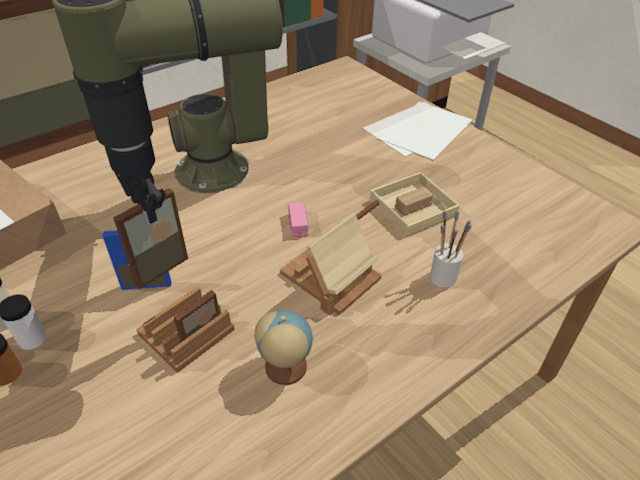

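The framed painting is up in the gripper, square to the jaws and about 2 mm off centre. The rack at (185,330) holds only the small one, the block is in the tray at (413,200), and the board is up at (342,257).

>>> move_arm([
  {"tx": -0.08, "ty": 0, "tz": -0.2, "ax": 0, "ay": -0.09, "az": 0, "gripper": 1},
  {"tx": -0.178, "ty": 0, "tz": -0.455, "ax": 0, "ay": 0, "az": 0, "gripper": 1},
  {"tx": -0.178, "ty": 0, "tz": -0.455, "ax": 0, "ay": 0, "az": 0, "gripper": 1},
  {"tx": -0.178, "ty": 0, "tz": -0.455, "ax": 0, "ay": 0, "az": 0, "gripper": 1},
  {"tx": -0.178, "ty": 0, "tz": -0.455, "ax": 0, "ay": 0, "az": 0, "gripper": 1},
  {"tx": -0.178, "ty": 0, "tz": -0.455, "ax": 0, "ay": 0, "az": 0, "gripper": 1},
  {"tx": -0.178, "ty": 0, "tz": -0.455, "ax": 0, "ay": 0, "az": 0, "gripper": 1},
  {"tx": -0.178, "ty": 0, "tz": -0.455, "ax": 0, "ay": 0, "az": 0, "gripper": 1},
  {"tx": -0.178, "ty": 0, "tz": -0.455, "ax": 0, "ay": 0, "az": 0, "gripper": 1},
  {"tx": -0.178, "ty": 0, "tz": -0.455, "ax": 0, "ay": 0, "az": 0, "gripper": 1},
  {"tx": -0.178, "ty": 0, "tz": -0.455, "ax": 0, "ay": 0, "az": 0, "gripper": 1},
  {"tx": -0.178, "ty": 0, "tz": -0.455, "ax": 0, "ay": 0, "az": 0, "gripper": 1},
  {"tx": -0.178, "ty": 0, "tz": -0.455, "ax": 0, "ay": 0, "az": 0, "gripper": 1},
  {"tx": -0.178, "ty": 0, "tz": -0.455, "ax": 0, "ay": 0, "az": 0, "gripper": 1},
  {"tx": -0.178, "ty": 0, "tz": -0.455, "ax": 0, "ay": 0, "az": 0, "gripper": 1},
  {"tx": -0.178, "ty": 0, "tz": -0.455, "ax": 0, "ay": 0, "az": 0, "gripper": 1},
  {"tx": -0.18, "ty": 0, "tz": -0.45, "ax": 0, "ay": 0, "az": 0, "gripper": 1},
  {"tx": -0.08, "ty": 0, "tz": -0.2, "ax": 0, "ay": 0, "az": 0, "gripper": 1},
])

```text
time_s: 20.35
tool_pos: [574.2, 38.8, 341.8]
tcp_rot: [0.062, -0.064, 0.704, -0.704]
wrist_force: [-0.4, 0.0, -2.7]
finger_gap: 15.4
```

>>> move_arm([
  {"tx": 0, "ty": 0, "tz": 0, "ax": 0, "ay": 0, "az": 0.26, "gripper": 1},
  {"tx": 0, "ty": 0, "tz": 0, "ax": 0, "ay": 0, "az": 0.5, "gripper": 1},
  {"tx": 0, "ty": 0, "tz": 0, "ax": 0, "ay": 0, "az": 0.5, "gripper": 1},
  {"tx": 0, "ty": 0, "tz": 0, "ax": 0, "ay": 0, "az": 0.5, "gripper": 1},
  {"tx": 0, "ty": 0, "tz": 0, "ax": 0, "ay": 0, "az": 0.5, "gripper": 1},
  {"tx": 0, "ty": 0, "tz": 0, "ax": 0, "ay": 0, "az": 0.5, "gripper": 1},
  {"tx": 0, "ty": 0, "tz": 0, "ax": 0, "ay": 0, "az": 0.5, "gripper": 1},
  {"tx": 0, "ty": 0, "tz": 0, "ax": 0, "ay": 0, "az": 0.3, "gripper": 1},
  {"tx": 0, "ty": 0, "tz": 0, "ax": 0, "ay": 0, "az": 0, "gripper": 1},
])

```text
time_s: 21.25
tool_pos: [573.0, 36.1, 342.2]
tcp_rot: [0.246, 0.125, 0.696, -0.663]
wrist_force: [-0.3, -0.1, -2.7]
finger_gap: 15.2
```

```bash
cat >> h.py <<'E'
TH=59.3
def bh(v): return E2W([60,0,55])+(Ro.from_euler('z',EY,degrees=True)*Ro.from_euler('y',TH,degrees=True)).apply(v)
def panel(W,p,R,tag):
    e=R.inv().apply((W-p).reshape(-1,3)); q=e[(abs(e[:,0])<16)&(abs(e[:,2])<75)&(e[:,1]>30)&(e[:,1]<145)]
    # painted front faces -tool x
    q=q[q[:,0]<0]; 
    if len(q)<50: print(tag,len(q)); return
    V=np.linalg.svd(q-q.mean(0),full_matrices=False)[2][2]; print(tag,len(q),'front x',np.median(q[:,0]).round(1),'z',np.percentile(q[:,2],[1,99]).round(1),'normal',V.round(3))
E
python3 - <<'E'
from h import *
p,R,o=pose(); print(p,o['finger_gap'],o['time_s'],o['wrist_force'],o['joints'].round(2))
for n,b in(('top',(280,150,380,280)),('scene',(260,200,400,320))):
    f=grab(n); W=cloud(f); panel(W,p,R,n)
Rt=down(EY,90-TH,1)
for cx,cz in((40,40),(40,15),(6,4)): print(cx,cz); rows(p,R,bh([-6-cx-154.6,2,14+cz]),Rt,0)
E
```

```text
[573.04352781  36.09213851 342.18270415] 15.224862914739075 21.25 [-0.33781951 -0.05750182 -2.66865781] [ 0.51 -0.47 -0.32  0.18 -1.22 -0.35]
top 556 front x -7.0 z [-57.8  59.3] normal [ 1.    -0.    -0.001]
scene 2249 front x -7.4 z [-57.5  62.2] normal [-1.     0.003  0.007]
40 40
turn units [-0.    0.    0.02] deg [-0.   0.   0.1]
shift units after turn [0.919 1.481 0.449]  if before turn [0.916 1.483 0.449]
40 15
turn units [-0.    0.    0.02] deg [-0.   0.   0.1]
shift units after turn [1.419 1.481 0.449]  if before turn [1.416 1.484 0.449]
6 4
turn units [-0.    0.    0.02] deg [-0.   0.   0.1]
shift units after turn [1.639 2.161 0.449]  if before turn [1.634 2.165 0.449]
```

>>> move_arm([
  {"tx": 0.177, "ty": 0.185, "tz": 0.056, "ax": 0, "ay": 0, "az": 0.02, "gripper": 1},
  {"tx": 0.177, "ty": 0.185, "tz": 0.056, "ax": 0, "ay": 0, "az": 0, "gripper": 1},
  {"tx": 0.177, "ty": 0.185, "tz": 0.056, "ax": 0, "ay": 0, "az": 0, "gripper": 1},
  {"tx": 0.177, "ty": 0.185, "tz": 0.056, "ax": 0, "ay": 0, "az": 0, "gripper": 1},
  {"tx": 0.177, "ty": 0.185, "tz": 0.056, "ax": 0, "ay": 0, "az": 0, "gripper": 1},
  {"tx": 0.177, "ty": 0.185, "tz": 0.056, "ax": 0, "ay": 0, "az": 0, "gripper": 1},
  {"tx": 0.177, "ty": 0.185, "tz": 0.056, "ax": 0, "ay": 0, "az": 0, "gripper": 1},
  {"tx": 0.177, "ty": 0.185, "tz": 0.056, "ax": 0, "ay": 0, "az": 0, "gripper": 1},
  {"tx": 0, "ty": 0, "tz": 0, "ax": 0, "ay": 0, "az": 0, "gripper": 1},
])

```text
time_s: 22.25
tool_pos: [554.8, 9.8, 240.8]
tcp_rot: [0.246, 0.126, 0.696, -0.663]
wrist_force: [-0.1, 0.3, -3.4]
finger_gap: 15.6
```

```bash
python3 - <<'E'
from h import *
p,R,o=pose(); print(p,o['finger_gap'],o['time_s'],o['wrist_force'],o['joints'].round(2))
H=E2W([60,0,55]);M=Ro.from_euler('z',EY,degrees=True)*Ro.from_euler('y',TH,degrees=True)
for n in('top','scene'):
    f=grab(n); W=cloud(f); panel(W,p,R,n)
    b=M.inv().apply((W-H).reshape(-1,3)); ok=(abs(b[:,1])<85)&(b[:,0]>-110)&(b[:,0]<10)&(b[:,2]>-2)&(b[:,2]<60)
    q=b[ok]; 
    for nm,m in(('board face',(q[:,2]<12)&(q[:,0]<-12)),('ledge top',(abs(q[:,0])<8)&(q[:,2]>24)),('panel',(q[:,2]>25)&(q[:,0]<-25))):
        k=q[m]; print(n,nm,len(k),np.percentile(k,[2,50,98],axis=0).round(1).tolist() if len(k)>5 else '')
cv2.imwrite('pics/s4.png',cv2.resize(f['img'][150:350,240:420,::-1],None,fx=3,fy=3))
Rt=down(EY,90-TH,1)
for cx,cz in((6,4),(0,0)): print(cx,cz); rows(p,R,bh([-6-cx-154.6,2,14+cz]),Rt,0)
E
```

```text
[554.8261087    9.84396432 240.79939402] 15.601633214087549 22.25 [-0.07552952  0.29438613 -3.35187595] [ 0.47 -0.57 -0.56  0.17 -1.07 -0.34]
top 584 front x -6.9 z [-57.8  59.4] normal [-1.     0.     0.001]
top board face 177 [[-108.4, -84.2, -0.6], [-63.1, 63.3, 5.9], [-15.3, 83.0, 7.8]]
top ledge top 177 [[-7.5, -75.6, 24.2], [-2.9, 0.1, 28.2], [7.0, 75.4, 31.0]]
top panel 333 [[-108.4, -56.0, 33.3], [-77.7, 3.6, 35.4], [-45.5, 58.4, 37.1]]
scene 2058 front x -8.4 z [-56.7  62.5] normal [-1.     0.     0.008]
scene board face 853 [[-107.0, -83.6, 1.5], [-32.8, -55.6, 5.7], [-12.9, 72.5, 9.5]]
scene ledge top 287 [[-7.5, -79.3, 24.7], [-2.2, -8.6, 29.1], [5.1, 75.7, 33.2]]
scene panel 1102 [[-108.5, -60.4, 28.7], [-79.5, -7.4, 36.7], [-49.2, 56.7, 40.6]]
6 4
turn units [-0.   -0.    0.01] deg [-0.  -0.   0.1]
shift units after turn [ 0.216  0.648 -0.004]  if before turn [ 0.215  0.648 -0.004]
0 0
turn units [-0.   -0.    0.01] deg [-0.  -0.   0.1]
shift units after turn [ 0.296  0.768 -0.004]  if before turn [ 0.294  0.768 -0.004]
```

View pics/s4.png

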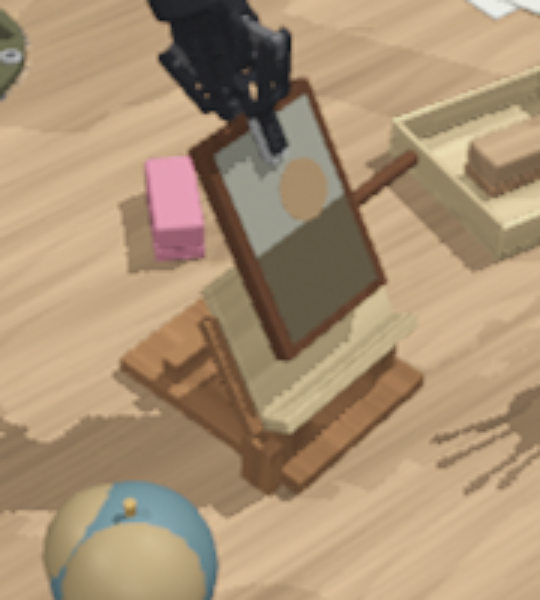

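>>> move_arm([
  {"tx": 0.04, "ty": 0.12, "tz": 0, "ax": 0, "ay": 0, "az": 0, "gripper": 1},
  {"tx": 0.04, "ty": 0.12, "tz": 0, "ax": 0, "ay": 0, "az": 0, "gripper": 1},
  {"tx": 0.04, "ty": 0.12, "tz": 0, "ax": 0, "ay": 0, "az": 0, "gripper": 1},
  {"tx": 0.04, "ty": 0.12, "tz": 0, "ax": 0, "ay": 0, "az": 0, "gripper": 1},
  {"tx": 0.04, "ty": 0.1, "tz": 0, "ax": 0, "ay": 0, "az": 0, "gripper": 1},
  {"tx": 0, "ty": 0.06, "tz": 0, "ax": 0, "ay": 0, "az": 0, "gripper": 1},
  {"tx": 0, "ty": 0.03, "tz": 0, "ax": 0, "ay": 0, "az": 0, "gripper": 1},
  {"tx": 0, "ty": 0.03, "tz": 0, "ax": 0, "ay": 0, "az": 0, "gripper": 1},
  {"tx": 0, "ty": 0, "tz": 0, "ax": 0, "ay": 0, "az": 0, "gripper": 1},
])

```text
time_s: 23.25
tool_pos: [565.0, 12.0, 208.3]
tcp_rot: [0.247, 0.127, 0.696, -0.663]
wrist_force: [0.7, 0.4, -2.9]
finger_gap: 15.6
```

>>> move_arm([
  {"tx": 0, "ty": 0.03, "tz": 0, "ax": 0, "ay": 0, "az": 0, "gripper": 1},
  {"tx": 0, "ty": 0.03, "tz": 0, "ax": 0, "ay": 0, "az": 0, "gripper": 1},
  {"tx": 0, "ty": 0.03, "tz": 0, "ax": 0, "ay": 0, "az": 0, "gripper": 1},
  {"tx": 0, "ty": 0, "tz": 0, "ax": 0, "ay": 0, "az": 0, "gripper": 1},
])

```text
time_s: 23.65
tool_pos: [567.1, 12.3, 204.1]
tcp_rot: [0.247, 0.127, 0.696, -0.663]
wrist_force: [0.2, -0.9, -2.4]
finger_gap: 15.7
```

>>> move_arm([
  {"tx": 0, "ty": 0.03, "tz": 0, "ax": 0, "ay": 0, "az": 0, "gripper": 1},
  {"tx": 0, "ty": 0.03, "tz": 0, "ax": 0, "ay": 0, "az": 0, "gripper": 1},
  {"tx": 0, "ty": 0, "tz": 0, "ax": 0, "ay": 0, "az": 0, "gripper": 1},
])

```text
time_s: 23.95
tool_pos: [568.7, 12.6, 203.5]
tcp_rot: [0.247, 0.127, 0.695, -0.663]
wrist_force: [-7.5, 0.0, 4.4]
finger_gap: 15.6
```

```bash
python3 - <<'E'
from h import *
p,R,o=pose(); print(p,o['time_s'],o['wrist_force'])
H=E2W([60,0,55]);M=Ro.from_euler('z',EY,degrees=True)*Ro.from_euler('y',TH,degrees=True)
print('tcp in board',M.inv().apply(p-H))
for n in('top','scene'):
    f=grab(n); W=cloud(f)
    b=M.inv().apply((W-H).reshape(-1,3)); ok=(abs(b[:,1])<85)&(b[:,0]>-110)&(b[:,0]<10)&(b[:,2]>-2)&(b[:,2]<60)
    q=b[ok]
    for nm,m in(('board face',(q[:,2]<12)&(q[:,0]<-12)),('ledge top',(abs(q[:,0])<8)&(q[:,2]>25)),('panel front',(q[:,2]>17)&(q[:,0]<-15))):
        k=q[m]; print(n,nm,len(k),np.percentile(k,[2,50,98],axis=0).round(1).tolist() if len(k)>5 else '')
E
```

```text
[568.73280392  12.57629614 203.53215348] 23.95 [-7.45842771e+00  1.62447122e-03  4.35225265e+00]
tcp in board [-159.69856043    2.07221602   21.96677914]
top board face 188 [[-109.1, -84.4, 1.4], [-62.6, -65.0, 5.8], [-16.4, 80.4, 8.0]]
top ledge top 135 [[-7.7, -75.0, 25.7], [-2.0, 2.1, 28.8], [6.3, 76.2, 30.8]]
top panel front 449 [[-107.4, -56.5, 26.8], [-59.1, 9.5, 28.5], [-16.8, 59.0, 30.4]]
scene board face 451 [[-108.1, -83.9, 0.3], [-62.5, -68.8, 5.5], [-14.1, 80.4, 9.9]]
scene ledge top 275 [[-7.7, -77.9, 25.5], [-2.1, -3.5, 29.1], [4.6, 75.7, 33.8]]
scene panel front 1648 [[-108.2, -59.8, 20.1], [-63.4, -6.8, 28.5], [-16.9, 57.3, 32.4]]
```

>>> move_arm([
  {"tx": 0.03, "ty": 0, "tz": 0, "ax": 0, "ay": 0, "az": 0, "gripper": 1},
  {"tx": 0.03, "ty": 0, "tz": 0, "ax": 0, "ay": 0, "az": 0, "gripper": 1},
  {"tx": 0.03, "ty": 0, "tz": 0, "ax": 0, "ay": 0, "az": 0, "gripper": 1},
  {"tx": 0.02, "ty": 0, "tz": 0, "ax": 0, "ay": 0, "az": 0, "gripper": 1},
  {"tx": 0, "ty": 0, "tz": 0, "ax": 0, "ay": 0, "az": 0, "gripper": 1},
])

```text
time_s: 24.55
tool_pos: [564.9, 12.0, 201.3]
tcp_rot: [0.248, 0.128, 0.695, -0.662]
wrist_force: [-0.4, -0.1, 5.4]
finger_gap: 15.1
```

>>> move_arm([
  {"tx": 0.02, "ty": 0, "tz": 0, "ax": 0, "ay": 0, "az": 0, "gripper": 1},
  {"tx": 0.02, "ty": 0, "tz": 0, "ax": 0, "ay": 0, "az": 0, "gripper": 1},
  {"tx": 0, "ty": 0, "tz": 0, "ax": 0, "ay": 0, "az": 0, "gripper": 1},
])

```text
time_s: 24.85
tool_pos: [563.2, 11.7, 200.3]
tcp_rot: [0.248, 0.128, 0.695, -0.662]
wrist_force: [-1.0, -0.7, 5.6]
finger_gap: 15.6
```

```bash
cat > chk.py <<'E'
from h import *
p,R,o=pose(); print(p,o['time_s'],o['wrist_force'],o['finger_gap'])
H=E2W([60,0,55]);M=Ro.from_euler('z',EY,degrees=True)*Ro.from_euler('y',TH,degrees=True)
print('tcp in board',M.inv().apply(p-H))
for n in('top','scene'):
    f=grab(n); W=cloud(f)
    b=M.inv().apply((W-H).reshape(-1,3)); ok=(abs(b[:,1])<85)&(b[:,0]>-190)&(b[:,0]<10)&(b[:,2]>-4)&(b[:,2]<60)
    q=b[ok]
    for nm,m in(('board face',(q[:,2]<12)&(q[:,0]<-12)&(abs(q[:,1])>63)&(q[:,0]>-115)),('panel front',(q[:,2]>16)&(q[:,0]<-15)&(abs(q[:,1])<66))):
        k=q[m]; print(n,nm,len(k),np.percentile(k,[2,50,98],axis=0).round(1).tolist() if len(k)>5 else '','slope deg',np.degrees(np.polyfit(k[:,0],k[:,2],1)[0]).round(1) if len(k)>5 else '')
E
python3 chk.py
```

```text
[563.24273093  11.66724681 200.25119048] 24.85 [-0.99187657 -0.73934096  5.59968406] 15.607884825143291
tcp in board [-159.71828773    2.1400302    15.507135  ]
top board face 214 [[-114.1, -84.3, -1.9], [-68.1, -64.1, 5.9], [-14.5, 83.3, 7.8]] slope deg 0.6
top panel front 985 [[-187.4, -56.3, 17.3], [-112.8, 12.1, 22.8], [-18.3, 59.2, 25.0]] slope deg 0.9
scene board face 412 [[-113.6, -84.6, -0.6], [-68.5, -71.6, 5.8], [-15.1, 82.1, 9.4]] slope deg 0.1
scene panel front 3009 [[-184.9, -59.5, 17.8], [-103.5, -6.9, 22.9], [-19.0, 57.6, 33.5]] slope deg -0.2
```

>>> move_arm([
  {"tx": 0.02, "ty": 0, "tz": 0, "ax": 0, "ay": 0, "az": 0, "gripper": 1},
  {"tx": 0.02, "ty": 0, "tz": 0, "ax": 0, "ay": 0, "az": 0, "gripper": 1},
  {"tx": 0, "ty": 0, "tz": 0, "ax": 0, "ay": 0, "az": 0, "gripper": 1},
])

```text
time_s: 25.25
tool_pos: [562.1, 11.5, 199.7]
tcp_rot: [0.249, 0.129, 0.695, -0.662]
wrist_force: [4.8, -1.3, 4.4]
finger_gap: 15.6
```

The panel's foot is on the ledge and its back is against the board, with about 5 N along the board normal. Releasing now.

>>> move_arm([
  {"tx": 0, "ty": 0, "tz": 0, "ax": 0, "ay": 0, "az": 0, "gripper": 0.5},
  {"tx": 0, "ty": 0, "tz": 0, "ax": 0, "ay": 0, "az": 0, "gripper": 0.3},
  {"tx": 0, "ty": 0, "tz": 0, "ax": 0, "ay": 0, "az": 0, "gripper": 0.2},
  {"tx": 0, "ty": 0, "tz": 0, "ax": 0, "ay": 0, "az": 0, "gripper": 0.1},
  {"tx": 0, "ty": 0, "tz": 0, "ax": 0, "ay": 0, "az": 0, "gripper": 0.1},
])

```text
time_s: 25.75
tool_pos: [560.4, 11.1, 196.4]
tcp_rot: [0.246, 0.127, 0.696, -0.663]
wrist_force: [-0.3, -0.3, 0.8]
finger_gap: 38.2
```

```bash
python3 chk.py
```

```text
[560.36048624  11.12474401 196.35449939] 25.75 [-0.3289308  -0.34642355  0.79942591] 38.24452313470291
tcp in board [-157.86498644    2.11138428   10.99600445]
top board face 215 [[-114.0, -84.7, -1.2], [-70.6, -64.2, 5.1], [-16.2, 82.4, 7.4]] slope deg 0.8
top panel front 955 [[-186.4, -56.2, 17.4], [-107.7, 12.4, 21.2], [-19.0, 59.3, 23.4]] slope deg 0.8
scene board face 404 [[-112.7, -84.3, -0.4], [-65.3, -71.3, 4.9], [-13.9, 80.2, 9.1]] slope deg -0.1
scene panel front 2927 [[-184.2, -59.0, 17.1], [-103.3, -7.2, 21.4], [-19.4, 57.5, 41.0]] slope deg -1.0
```

>>> move_arm([
  {"tx": 0, "ty": -0.15, "tz": 0, "ax": 0, "ay": 0, "az": 0, "gripper": 0.1},
  {"tx": 0, "ty": -0.3, "tz": 0, "ax": 0, "ay": 0, "az": 0, "gripper": 0.1},
  {"tx": 0, "ty": -0.4, "tz": 0, "ax": 0, "ay": 0, "az": 0, "gripper": 0.1},
  {"tx": 0, "ty": -0.5, "tz": 0, "ax": 0, "ay": 0, "az": 0, "gripper": 0.1},
  {"tx": 0, "ty": -0.5, "tz": 0, "ax": 0, "ay": 0, "az": 0, "gripper": 0.1},
  {"tx": 0, "ty": -0.5, "tz": 0, "ax": 0, "ay": 0, "az": 0, "gripper": 0.1},
  {"tx": 0, "ty": -0.2, "tz": 0, "ax": 0, "ay": 0, "az": 0, "gripper": 0.1},
  {"tx": 0, "ty": 0, "tz": 0, "ax": 0, "ay": 0, "az": 0, "gripper": 0.1},
])

```text
time_s: 26.65
tool_pos: [496.4, -0.1, 308.6]
tcp_rot: [0.248, 0.128, 0.696, -0.662]
wrist_force: [0.7, -0.3, 0.0]
finger_gap: 38.6
```

```bash
python3 chk.py; python3 - <<'E'
from h import *
T=load('top');S=load('scene')
H=E2W([60,0,55])
for n,f in(('top',T),('scene',S)):
    W=cloud(f); e=Ro.from_euler('z',-EY,degrees=True).apply((W-EO).reshape(-1,3)); e=e[~np.isnan(e[:,0])]
    for nm,m in(('strip',(e[:,1]<-85)&(e[:,1]>-94)),('board -y edge',(e[:,1]<-63)&(e[:,1]>-77)),('board +y edge',(e[:,1]>65)&(e[:,1]<78))):
        q=e[m&(e[:,2]>80)&(e[:,0]>-40)&(e[:,0]<60)]; x=60-q[:,0]; z=q[:,2]-55; r=np.hypot(x,z); k=(r>45)&(r<(96 if nm=='strip' else 115)); 
        d=z[k]*.5-x[k]*.866  # dist normal to 60deg plane
        g=abs(d-6)<7; print(n,nm,g.sum(),'median normal',np.median(d[g]).round(2),'angle',np.degrees(np.median(np.arctan2(z[k][g],x[k][g])-np.arcsin(6/r[k][g]))).round(2))
cv2.imwrite('pics/s5.png',np.hstack([cv2.resize(S['img'][130:370,120:480,::-1],(400,267)),cv2.resize(T['img'][120:300,140:410,::-1],(400,267))]))
E
```

```text
[ 4.96357077e+02 -1.31970024e-01  3.08588596e+02] 26.65 [ 0.71600492 -0.27666933  0.00530839] 38.625075003799374
tcp in board [-287.54767371    2.25318191   12.41830022]
top board face 213 [[-112.8, -84.4, -1.8], [-70.6, -63.6, 5.0], [-14.9, 82.8, 6.8]] slope deg 0.6
top panel front 1185 [[-186.4, -55.9, 17.3], [-115.9, 1.7, 21.1], [-20.3, 58.8, 23.4]] slope deg 0.8
scene board face 412 [[-112.8, -84.4, -0.1], [-65.3, -71.2, 4.9], [-14.5, 80.6, 8.9]] slope deg 0.7
scene panel front 2990 [[-184.9, -59.1, 17.0], [-104.2, -4.1, 21.2], [-18.8, 57.6, 25.2]] slope deg 0.6
top strip 18 median normal 5.94 angle 59.94
top board -y edge 52 median normal 4.25 angle 58.63
top board +y edge 48 median normal 4.05 angle 58.52
scene strip 76 median normal 4.79 angle 59.1
scene board -y edge 147 median normal 3.89 angle 58.45
scene board +y edge 40 median normal 3.49 angle 58.39
```

View pics/s5.png

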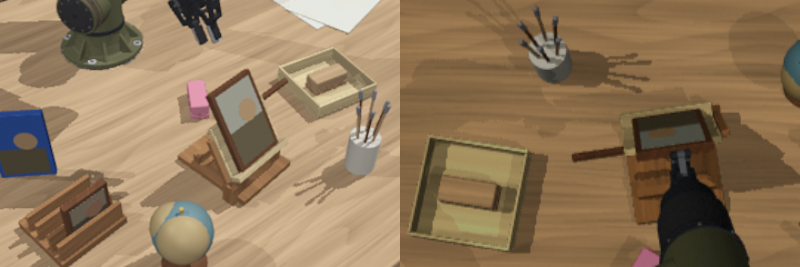

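```bash
python3 -c "
from bench import arm
print(arm.finish_job())"
```

```text
the job is handed in; nothing more can be done
None
```

I've handed the job in at about 27 s of the 62 s allowed, with the taller painting standing on the easel. I did the steps in the order you gave:

1. **Block:** it is lying in the plywood tray.
2. **Board:** I folded it up by its handle. It matched the sloping strip to within about 1° when I let go of the handle.
3. **Painting:** it stands on the ledge, picture side out, within about 2 mm of the middle of the board. I laid it back against the board before opening the gripper.

**Last checks:**
- The painting's back lies flush on the board, and it stayed put as the gripper withdrew. The arm was touching nothing.
- In the last pictures the smaller painting, globe, brush jar, pink block and blue panel all looked to be where they started.

**One disagreement:** the board seems to have eased back by up to 1° when I pressed and released the painting. It now reads about 58.5°, while the strip reads 59.1° in one camera and 59.9° in the other, so the board is about 1° low. I left it alone rather than turn the board with the painting on it.

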